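# Check weight onto the balance with weight forceps

## Robot

A 7-joint arm with a two-finger parallel gripper is mounted at the origin on the work surface. World frame = base frame: x ahead of the robot, y to its left, z up, the work surface at z = 0. Lengths are in m, angles in rad, forces in N, time in s.
With the tool pointing down it reaches from about 0.4 to 0.9 m from the base axis. Payload 5.5 kg.
Tool frame: the origin (TCP) lies at the very end of the fingers, on their centre line; the grasp point (between the pads) lies bot.pinch_z behind it (bot.pinch_z is the distance from the TCP to the grasp point, in m); z points along the fingers, y is the line along which they close (so a half turn about z gives the same grasp; the last joint's range is limited). The gripper opens to 85 mm and grips with 20 to 120 N. Pads are 22 mm wide; open, the fingers measure 114 mm over their backs; the gripper's body (76 mm by 85 mm) begins 54 mm behind the grasp point. The pads swing forward as they close: fully open they stand 13 mm farther back than shut.
Start: joints at [-1.018, 0.501, -0.427, 1.55, 0.221, 1.138, -0.21], TCP at [0.186, 0.623, 0.231] pointing down, gripper open.
Joint ranges: [-2.88, 2.88], [-0.31, 2.03], [-1.54, 1.56], [0.2, 2.42], [-1.41, 4.55], [0.19, 2.02], [-2.57, 2.57]. Speed limits (rad/s): [2.57, 2.57, 3.14, 3.14, 3.14, 3.14, 3.14].

## Interface

Orientations are given as [roll, pitch, yaw] about the fixed x, y, z axes, in that order (R = Rz(yaw) Ry(pitch) Rx(roll)).
In Python, from rig import bot, eyes, job_done gives the robot as it stands.
- The arm moves only by the shell command python3 -m jog 'ROWS' [FORCE]. ROWS is a JSON object of lists of equal length, an entry for each row: "xyz": the shift along the world's x, y, z each as a share of 0.03 m, from -1 to 1, a list of three; "angular": the turn, a rotation vector about the world's x, y, z each as a share of 0.12 rad, from -1 to 1, a list of three; "grip": the opening in per cent of the stroke, from 0 (shut) to 100 (fully open). A call has 1 to 12 rows; each row shifts and turns the commanded pose from where the row before left it; what a row does not reach is not made up. A row lasts 1/12 s, in which the tool goes at most 41.7 mm and 7.16 degrees, less where a joint would pass 70% of its speed; a pose out of reach is approached as far as the arm can. A call with a number of a shift or a turn outside -1 to 1 is refused whole. A call with a gripper value outside its range is refused whole. The fingers move at their own pace and stop on an object; FORCE is the grip in N (left out, the last holds). Time passes only in rows, so rows that do not move let the fingers close. It gives the time, the measured TCP pose, the force, the opening and the grip force at its end, in the units of the state.
- bot.sense(): the state, without advancing time (a new reading comes with each control period).
- eyes.camera(name): name is "scene" or "top"; returns the picture (384x512x3 uint8, red, green, blue); there is no depth.
- eyes.get_calibration(name): a dict with "mtx" (3x3 intrinsics, pixels), "R" (3x3) and "t" (3): a world point X has camera coordinates R X + t. Camera axes: x right, y down, z forward; pixel columns grow to the right and rows downward; lengths in m; the calibration is good to about 2 mm. A picture is of the moment at which its call begins. get_calibration takes no time and is no camera call.
- job_done(): hands the job in; it is judged then, once.
The state is a dict: "clock": time; "joints": joint angles; "joint_vel": joint speeds; "effort": joint torques, N m; "ee_pos": TCP position; "tcp_rot": TCP orientation; "ft_force": force on the tool from outside, world axes, zero at the start; "wrist_torque": the same for the moment, N m; "width": finger opening in m; "grip_force": force on a finger pad.
Only numpy, scipy, OpenCV 4.12 (cv2) and the standard library are available. Lean on these libraries where they do the work, as an engineer would, in place of code of your own. Each camera call takes 0.05 s, during which the arm holds its last target. There are 200 camera calls.

## Task

Load the balance for its daily check: with the weight forceps, never touching a weight with the gripper's own fingers, lift the 50 g weight (the middle-sized of the three in the case) out of its well and set it gently, upright, in the middle of the balance pan. The forceps lie in the case's slot, where only their heel can be reached; squeezing the heel does not work them, so put them down on the bench and take them again by the ribbed finger grips. Finish with the forceps lying flat on the bench and the other two weights still in their wells, without disturbing the slide box, the dropper bottle or the beaker.

Things in the scene. Friction and masses are not known exactly. Their poses are not given: they have to be found in the camera images.
- case: Open black weight case, 215 x 130 mm, fixed. Origin: centre of its underside; x along its length, z up. The -x end (x -107 to -54 mm) is a finger step only 8 mm high; the rest is 30 mm high. Three equal round wells, 25 mm wide, 14 mm deep (floor 16 mm above the bench), have centres at y = +32.5 mm, x = -19.5, +26.5, +72.5 mm; any weight may stand in any of them.
- slot (a point): Middle of the forceps' slot, on its floor, 12 mm above the bench. The slot is 56 mm wide (y) and 149 mm long (x -74.5 to +74.5 mm), between walls that reach 18 mm above its floor; its -x end is open to the finger step. Case axes.
- forceps: Loose steel weight forceps (about 80 g), V-shaped tweezers 184 mm long, 12 mm high, flat underneath. Origin: on the underside where the two arms are hinged to the heel; x runs forwards to the jaws, y sideways (left), z up. The arms spread in y and are sprung open. At the start they lie in the slot, the heel hanging 4 mm above the finger step. Centre of mass near x = +53 mm.
- forceps_heel (a point): Middle of the heel, a rigid block 36 mm long (forceps x -34 to +2 mm), 22 mm wide across y, 12 mm high; this point is 6 mm above the underside at x = -18 mm. Gripping here does not move the arms. Forceps axes.
- forceps_grip (a point): Midway between the ribbed finger grips, forceps x = +75 mm, 6 mm above the underside. The grips are flat, 36 mm long, 12 mm high, on the arms' outsides; 41.5 mm across them at rest, 29 mm when shut on the 50 g knob. 7 N starts to close them, 14 N brings the jaws to the knob, the rest presses the jaws. Squeezed to 38 mm they are held with the jaws still open.
- forceps_jaws (a point): Midpoint between the jaws, forceps x = +140 mm, 6 mm above the underside. The jaws are shallow V cheeks 17 mm long (x 131 to 149 mm), 11 mm high, hollows facing each other: 33 mm clear between them at rest, 49 mm over their outsides; about 26 mm clear with the grips held at 38 mm. Forceps axes.
- blade_left (a joint): Closing angle of each forceps arm (both move alike), rad: 0 open at rest, about 0.083 shut on the 50 g weight's knob, 0.11 shut on nothing.
- weight_50: The 50 g weight, middle-sized: plain steel, loose, body 18 mm across and 19.5 mm high, neck 10 mm across and 5 mm high, knob 16 mm across and 6 mm high on top; 30.5 mm in all. Origin: centre of its underside; the knob's middle is 27.5 mm above it. In its well the body stands 5.5 mm out of the case, neck and knob above that.
- weight_20: The 20 g weight, the smallest: same steel knob shape, body 13 mm across, knob 11.5 mm across, 21.5 mm high. Origin: centre of its underside. Leave it in its well.
- weight_100: The 100 g weight, the biggest: same steel knob shape, body 22 mm across, knob 20 mm across, 37.5 mm high. Origin: centre of its underside. Leave it in its well.
- balance: White electronic balance, 230 mm deep (x) by 170 mm wide (y), housing 55 mm high, fixed. Origin: centre of its underside; its front with the display and keys is at -x. A round steel pan 110 mm across stands over the rear part.
- pan (a point): Centre of the pan's top face, 66 mm above the bench, 35 mm behind (+x of) the balance's origin. Balance axes, z up.
- slide_box: Loose white box of microscope slides, 85 x 100 x 32 mm, standing beyond the work. Origin: centre of its underside. To be left alone.
- dropper: Loose amber dropper bottle with black cap, 28 mm across, 62 mm high. Origin: centre of its underside. To be left alone.
- beaker: Loose small glass beaker, 52 mm across, 60 mm high. Origin: centre of its underside. To be left alone.

How it is judged:
By the outcome, as a careful person would: the job done as asked, in the order asked, and still so for the second after the job is handed in, with the robot touching nothing.
It also fails if it takes over 72 s, if anything falls off the work surface, if the arm or the gripper's body presses on something with over 40 N, if the wrist force passes 120 N, or if a joint passes its speed limit or range.

## Working session

There is one attempt and no reset: what is moved stays moved. The work goes in short steps, Python scripts to look and compute and a shell command to move; the robot and the scene stay as the last step left them, time stands still between calls to the robot, and variables do not carry over. Pictures are saved under pics/ and viewed, at most 10 in all, crops included, and the job is handed in when it is done.

```bash
ls; mkdir -p pics
python3 - <<'E'
from rig import bot,eyes
import cv2
s=bot.sense();print(s,bot.pinch_z)
for n in("scene","top"):
    cv2.imwrite(f"pics/{n}0.png",cv2.cvtColor(eyes.camera(n),cv2.COLOR_RGB2BGR)); print(eyes.get_calibration(n))
E
```

```text
pics
{'clock': 0.0, 'joints': array([-1.01780166,  0.50185454, -0.42680566,  1.55144869,  0.22082028,
        1.13828382, -0.21026957]), 'joint_vel': array([-0.00087974, -0.00128485, -0.00025741,  0.00165693, -0.00071573,
        0.00078944,  0.00131262]), 'effort': array([-4.28498279e-04, -5.69502389e+01, -5.81685081e+00, -2.80952293e+01,
        1.04769433e-02,  1.16727658e-02,  4.68793985e-06]), 'ee_pos': array([0.18558339, 0.62222681, 0.23025697]), 'tcp_rot': array([-3.13966179e+00, -6.01726706e-05,  2.85190415e+00]), 'ft_force': array([-0.069036  , -0.5236684 , -1.18533362]), 'wrist_torque': array([ 0.01564985, -0.02729223,  0.01325875]), 'grip_force': 0.0, 'width': 0.08557517872590194} 0.0187
{'mtx': array([[409.74486412,   0.        , 258.00429485],
       [  0.        , 409.74486412, 186.82251246],
       [  0.        ,   0.        ,   1.        ]]), 'R': array([[-0.67349918,  0.73886016, -0.02201172],
       [ 0.51478223,  0.4474575 , -0.73128725],
       [-0.53046971, -0.50385261, -0.68171434]]), 't': array([ 0.40977793, -0.28011634,  1.44149505])}
{'mtx': array([[350.49979423,   0.        , 254.55535893],
       [  0.        , 350.49979423, 191.46036462],
       [  0.        ,   0.        ,   1.        ]]), 'R': array([[ 0.00648378, -0.99962848,  0.0264737 ],
       [-0.99641931, -0.00869026, -0.0841014 ],
       [ 0.08430022, -0.02583361, -0.99610547]]), 't': array([-0.02026343,  0.62059858,  0.74982173])}
```

View pics/scene0.png

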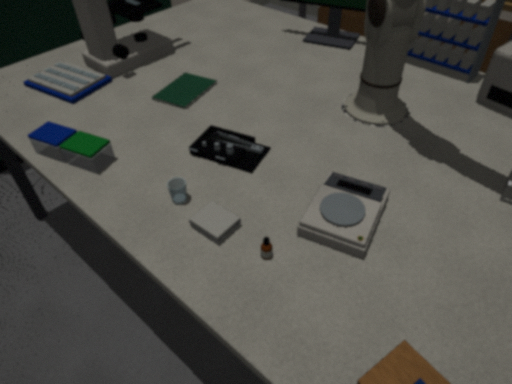

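View pics/top0.png

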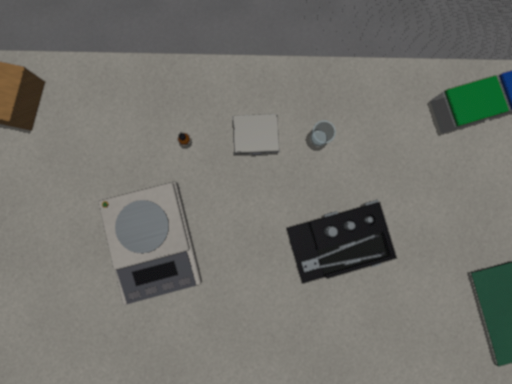

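The scene view shows the case at (230,147), beaker (178,190), slide box (215,222), dropper (267,248) and balance (345,210). The top view shows the case at (340,242) with the heel at the left near (310,266), wells at about (332,231), (350,226) and (369,220), the pan at (142,227), and the beaker at (320,135). I'll zoom in on the case and balance next.

Run:
```python
import cv2,numpy as np
t=cv2.imread("pics/top0.png");s=cv2.imread("pics/scene0.png")
def c(im,u,v,w,h,k):
    a=cv2.resize(im[v:v+h,u:u+w],None,fx=k,fy=k,interpolation=cv2.INTER_CUBIC).astype(float)
    a=np.clip(255*(a/255)**.55,0,255).astype(np.uint8)
    for x in range((u+9)//10*10,u+w,10): cv2.line(a,((x-u)*k,0),((x-u)*k,8 if x%50 else 20),(0,255,255),1)
    for y in range((v+9)//10*10,v+h,10): cv2.line(a,(0,(y-v)*k),(8 if y%50 else 20,(y-v)*k),(0,255,255),1)
    return a
a=c(t,280,195,125,95,6);cv2.imwrite("pics/c1.png",a)
b=c(s,185,120,90,55,8);cv2.imwrite("pics/c2.png",b)
```

```text
(no output)
```

View pics/c1.png

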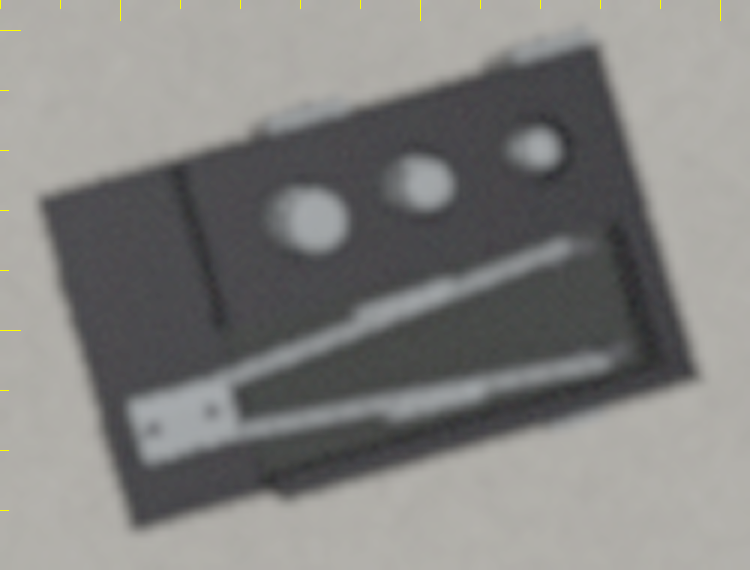

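View pics/c2.png

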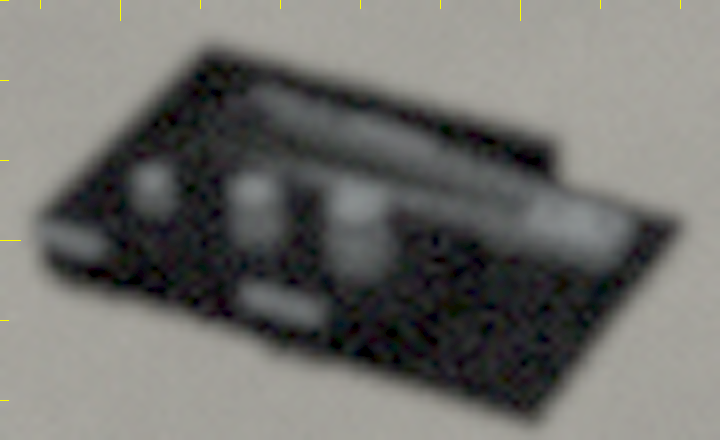

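In the top crop, the heel centre is at about (310.7,265.2), the 50 g knob (351.2,225.7), the 100 g (332.8,231.7) and the 20 g (370.5,219.7). In the scene crop, the 50 g knob is at (216.9,143.4) and the heel at about (257.5,148). Next I'll triangulate these.

```bash
cat > h.py <<'E'
import numpy as np,cv2
from rig import bot,eyes
def P(n):
    c=eyes.get_calibration(n);return c["mtx"]@np.c_[c["R"],c["t"]]
def tri(a,b): # top px, scene px
    X=cv2.triangulatePoints(P("top"),P("scene"),np.array(a,float),np.array(b,float))[:,0];return X[:3]/X[3]
def plane(n,p,z):
    c=eyes.get_calibration(n);C=-c["R"].T@c["t"];d=c["R"].T@np.linalg.solve(c["mtx"],[*p,1.]);return C+d*(z-C[2])/d[2]
def snap(n,f,u,v,w,h,k):
    im=cv2.cvtColor(eyes.camera(n),cv2.COLOR_RGB2BGR)[v:v+h,u:u+w]
    a=cv2.resize(im,None,fx=k,fy=k,interpolation=cv2.INTER_CUBIC)
    a=(255*(a/255.)**.55).astype(np.uint8)
    for x in range((u+9)//10*10,u+w,10): cv2.line(a,((x-u)*k,0),((x-u)*k,8 if x%50 else 20),(0,255,255),1)
    for y in range((v+9)//10*10,v+h,10): cv2.line(a,(0,(y-v)*k),(8 if y%50 else 20,(y-v)*k),(0,255,255),1)
    cv2.imwrite("pics/"+f,a)
E
python3 - <<'E'
from h import *
np.set_printoptions(precision=4,suppress=True)
print("50",tri((351.2,225.7),(216.9,143.4)),plane("top",(351.2,225.7),.0465),plane("scene",(216.9,143.4),.0465))
print("heel",tri((310.7,265.2),(257.5,148.1)),plane("top",(310.7,265.2),.024))
print("pan",tri((142,227),(342,210)),plane("top",(142,227),.066))
a,b=plane("top",(287,228),.008),plane("top",(302.5,282.5),.008);c,d=plane("top",(379.5,202.5),.03),plane("top",(396.2,257.5),.03)
print(a,b,c,d)
m1,m2=(a+b)/2,(c+d)/2;v=m2-m1;v[2]=0;print("len",np.linalg.norm(v),"yaw",np.degrees(np.arctan2(v[1],v[0])),"ctr",(m1+m2)/2)
j=(plane("top",(376.7,235.5),.024)+plane("top",(381.7,255),.024))/2;h=plane("top",(310.7,265.2),.024);print("forc dir",np.degrees(np.arctan2(*(j-h)[[1,0]])),j)
print("20",plane("top",(370.5,219.7),.0375),"100",plane("top",(332.8,231.7),.0535))
for n,p in dict(beaker=(322,132),box=(256,134),dropper=(184,140)).items(): print(n,plane("top",p,.03))
for q in [(176,183),(200,284),(127,302),(99,203)]: print("bal",plane("top",q,.055))
E
```

```text
50 [ 0.5462 -0.2241  0.0434] [ 0.5468 -0.2239  0.0465] [ 0.5485 -0.2202  0.0465]
heel [ 0.458  -0.1401  0.0162] [ 0.4598 -0.1398  0.024 ]
pan [0.5418 0.2203 0.0555] [0.5417 0.2176 0.066 ]
[ 0.5403 -0.0897  0.008 ] [ 0.4198 -0.1241  0.008 ] [ 0.5983 -0.293   0.03  ] [ 0.4778 -0.3271  0.03  ]
len 0.21127532428527426 yaw -74.07235618664876 ctr [ 0.509  -0.2085  0.019 ]
forc dir -73.88964782315306 [ 0.5039 -0.2924  0.024 ]
20 [ 0.56   -0.2693  0.0375] 100 [ 0.5339 -0.182   0.0535]
beaker [ 0.7559 -0.1663  0.03  ]
box [ 0.7494 -0.0178  0.03  ]
dropper [0.7337 0.142  0.03  ]
bal [0.6349 0.1523 0.055 ]
bal [0.4244 0.0973 0.055 ]
bal [0.3877 0.2463 0.055 ]
bal [0.5911 0.3121 0.055 ]
```

```bash
python3 -m jog '{"xyz":[[0.76,-1,0],[0.76,-1,0],[0.76,-1,0],[0.76,-1,0],[0.76,-1,0],[0.76,-1,0],[0.76,-1,0],[0.76,-1,0],[0.76,-1,0],[0.76,-1,0],[0.76,-1,0],[0.76,-1,0]],"angular":[[0,0,-0.35],[0,0,-0.35],[0,0,-0.35],[0,0,-0.35],[0,0,-0.35],[0,0,-0.35],[0,0,-0.35],[0,0,-0.35],[0,0,-0.35],[0,0,-0.35],[0,0,-0.35],[0,0,-0.35]],"grip":[100,100,100,100,100,100,100,100,100,100,100,100]}'
python3 -m jog '{"xyz":[[0,-1,0],[0,-1,0],[0,-1,0],[0,-1,0],[0,-1,0],[0,-1,0],[0,-1,0],[0,-1,0],[0,-1,-0.4],[0,-1,-0.4],[0,-1,-0.4],[0,-1,-0.4]],"angular":[[0,0,-0.35],[0,0,-0.35],[0,0,-0.35],[0,0,-0.35],[0,0,-0.35],[0,0,-0.35],[0,0,-0.35],[0,0,-0.35],[0,0,-0.35],[0,0,-0.35],[0,0,-0.35],[0,0,-0.35]],"grip":[100,100,100,100,100,100,100,90,80,80,70,70]}'
```

```text
clock: 1.1
ee_pos: [0.4599, 0.2611, 0.2312]
tcp_rot: [-3.141, -0.0, 2.346]
ft_force: [0.6, -0.1, 0.3]
width: 0.0853
grip_force: 0.0
clock: 2.1
ee_pos: [0.4588, -0.0984, 0.1828]
tcp_rot: [3.142, -0.0, 1.842]
ft_force: [0.9, 0.7, -0.4]
width: 0.0597
grip_force: 0.0
```

```bash
python3 -m jog '{"xyz":[[0,-0.7,-0.5],[0,-0.7,-0.5],[0,0,-1],[0,0,-1],[0,0,-1],[0,0,-0.7],[0,0,-0.3],[0,0,-0.2],[0,0,0]],"angular":[[0,0,0],[0,0,0],[0,0,0],[0,0,0],[0,0,0],[0,0,0],[0,0,0],[0,0,0],[0,0,0]],"grip":[70,70,70,70,70,70,70,70,70]}' 80
python3 - <<'E'
from h import *
snap("top","g1.png",270,195,130,95,6)
E
```

```text
clock: 2.85
ee_pos: [0.4588, -0.1389, 0.0266]
tcp_rot: [-3.14, -0.001, 1.844]
ft_force: [0.2, -0.0, 0.6]
width: 0.0598
grip_force: 0.0
```

View pics/g1.png

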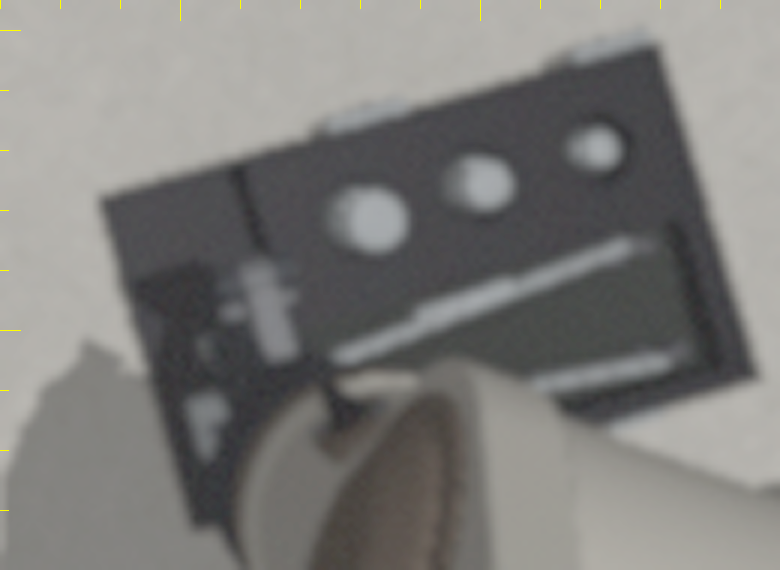

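The gripper hides the heel from above, but the commanded pose matches the measured one. I'll lower and close.

```bash
python3 -m jog '{"xyz":[[0,0,-0.25],[0,0,-0.22],[0,0,0],[0,0,0],[0,0,0],[0,0,0],[0,0,0],[0,0,0],[0,0,0],[0,0,0],[0,0,0],[0,0,0]],"angular":[[0,0,0],[0,0,0],[0,0,0],[0,0,0],[0,0,0],[0,0,0],[0,0,0],[0,0,0],[0,0,0],[0,0,0],[0,0,0],[0,0,0]],"grip":[70,70,40,20,5,0,0,0,0,0,0,0]}' 80
```

```text
clock: 3.9
ee_pos: [0.4596, -0.1391, 0.0136]
tcp_rot: [3.141, 0.0, 1.844]
ft_force: [-0.5, 0.7, 6.0]
width: 0.0193
grip_force: 79.4
```

```bash
python3 -m jog '{"xyz":[[0,0,0.2],[0,0,0.3],[0,0,0.5],[0,0,0.7],[0,0,0.7],[0,0,0.6],[0,0,0]],"angular":[[0,0,0],[0,0,0],[0,0,0],[0,0,0],[0,0,0],[0,0,0],[0,0,0]],"grip":[0,0,0,0,0,0,0]}'
python3 - <<'E'
from h import *
snap("scene","g2.png",185,90,100,75,7)
E
```

```text
clock: 4.48
ee_pos: [0.4618, -0.1398, 0.107]
tcp_rot: [3.136, 0.003, 1.844]
ft_force: [1.1, -0.1, -0.3]
width: 0.0197
grip_force: 78.6
```

View pics/g2.png

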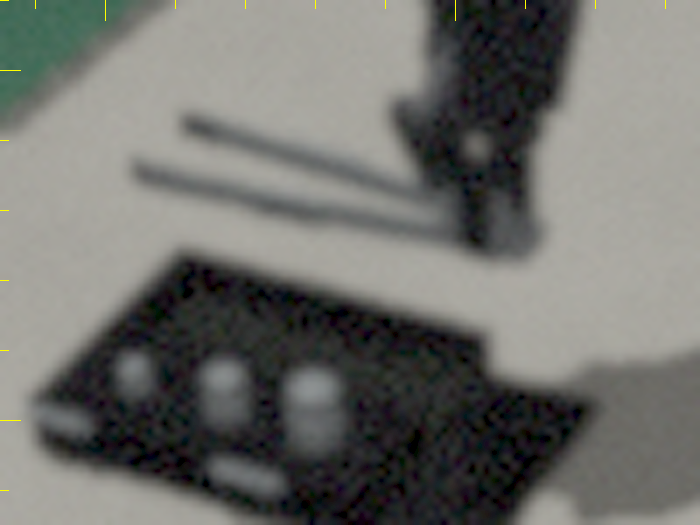

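The forceps are lifted level in the heel grip, with the jaws at about (140,165) in the crop. The three weights are still standing in their wells. I'll carry the forceps to the clear bench at about y=0 and turn the jaws toward the robot.

```bash
python3 -m jog '{"xyz":[[0.3,0.2,0.1],[0.45,0.33,0],[0.45,0.33,0],[0.45,0.33,0],[0.45,0.33,0],[0.45,0.33,0],[0.45,0.33,0],[0.45,0.33,0],[0.45,0.33,0],[0.45,0.33,0],[0.45,0.33,0],[0.45,0.33,0]],"angular":[[0,0,-0.6],[0,0,-0.9],[0,0,-0.95],[0,0,-0.95],[0,0,-0.95],[0,0,-0.95],[0,0,-0.95],[0,0,-0.95],[0,0,-0.95],[0,0,-0.95],[0,0,-0.95],[0,0,-0.95]],"grip":[0,0,0,0,0,0,0,0,0,0,0,0]}'
python3 -m jog '{"xyz":[[0.45,0.33,-0.3],[0.25,0.33,-0.6],[0.1,0.2,-0.7],[0,0,-0.5],[0,0,-0.3],[0,0,0]],"angular":[[0,0,-0.95],[0,0,-0.95],[0,0,-0.95],[0,0,-0.95],[0,0,-0.6],[0,0,0]],"grip":[0,0,0,0,0,0]}'
```

```text
clock: 5.53
ee_pos: [0.6164, -0.0236, 0.1049]
tcp_rot: [-3.141, 0.002, 0.518]
ft_force: [0.3, -0.0, -1.3]
width: 0.0198
grip_force: 78.6
clock: 6.03
ee_pos: [0.6377, 0.0021, 0.0302]
tcp_rot: [3.14, 0.007, -0.006]
ft_force: [-0.4, -0.5, -1.0]
width: 0.0195
grip_force: 78.6
```

```bash
python3 -m jog '{"xyz":[[0,0,-0.4],[0,0,-0.3],[0,0,-0.1],[0,0,0]],"angular":[[0,0,0],[0,0,0],[0,0,0],[0,0,0]],"grip":[0,0,0,0]}'
python3 -m jog '{"xyz":[[0,0,-0.07],[0,0,0]],"angular":[[0,0,0],[0,0,0]],"grip":[0,0]}'
```

```text
clock: 6.37
ee_pos: [0.6399, 0.0014, 0.0092]
tcp_rot: [-3.141, 0.002, -0.004]
ft_force: [-0.8, 0.1, -0.8]
width: 0.0193
grip_force: 78.6
clock: 6.53
ee_pos: [0.6411, 0.0014, 0.0084]
tcp_rot: [-3.141, -0.001, -0.004]
ft_force: [0.4, -0.0, -1.1]
width: 0.0192
grip_force: 78.6
```

Run:
```python
from h import *
snap("scene","g3.png",220,140,100,75,7)
```

```text
(no output)
```

View pics/g3.png

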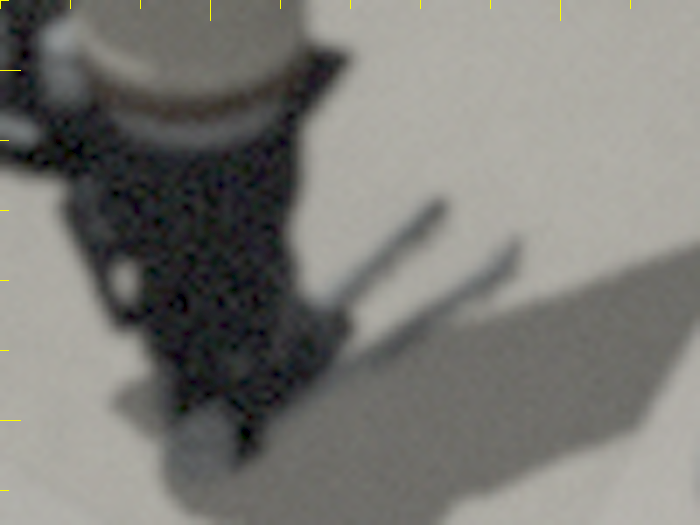

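The forceps are just above the bench, with the jaws toward the robot at crop (440,205) and (515,245). I'll lower in small steps until they touch.

```bash
python3 -m jog '{"xyz":[[0,0,-0.1],[0,0,0]],"angular":[[0,0,0],[0,0,0]],"grip":[0,0]}'
python3 -m jog '{"xyz":[[0,0,-0.07],[0,0,0]],"angular":[[0,0,0],[0,0,0]],"grip":[0,0]}'
```

```text
clock: 6.75
ee_pos: [0.6408, 0.0016, 0.0051]
tcp_rot: [-3.141, -0.0, -0.004]
ft_force: [-0.7, 0.2, -0.9]
width: 0.02
grip_force: 78.6
clock: 6.92
ee_pos: [0.6406, 0.0017, 0.0027]
tcp_rot: [-3.142, 0.0, -0.004]
ft_force: [0.4, -0.2, -0.6]
width: 0.0193
grip_force: 78.6
```

```bash
python3 -m jog '{"xyz":[[0,0,-0.04],[0,0,0]],"angular":[[0,0,0],[0,0,0]],"grip":[0,0]}'
python3 -m jog '{"xyz":[[0,0,-0.03],[0,0,0]],"angular":[[0,0,0],[0,0,0]],"grip":[0,0]}'
```

```text
clock: 7.08
ee_pos: [0.6409, 0.0017, 0.002]
tcp_rot: [-3.141, -0.0, -0.004]
ft_force: [-1.6, 0.3, 1.2]
width: 0.0195
grip_force: 78.8
clock: 7.25
ee_pos: [0.6409, 0.0016, 0.002]
tcp_rot: [-3.141, -0.0, -0.004]
ft_force: [-2.9, 0.3, 8.5]
width: 0.0196
grip_force: 79.7
```

```bash
python3 -m jog '{"xyz":[[0,0,0],[0,0,0],[0,0,0],[0,0,0],[0,0,0.3],[0,0,0.7],[-0.1,0,0.6],[-0.7,0,0],[-0.7,0,0],[-0.8,0,0],[-0.7,0,0],[-0.1,0,0]],"angular":[[0,0,0],[0,0,0],[0,0,0],[0,0,0],[0,0,0],[0,0,0],[0,0,0],[0,0,0],[0,0,0],[0,0,0],[0,0,0],[0,0,0]],"grip":[10,30,50,60,70,75,75,75,75,75,75,75]}' 20
python3 - <<'E'
from h import *
snap("scene","g4.png",220,130,100,75,7);snap("top","g5.png",200,170,125,95,6)
E
```

```text
clock: 8.25
ee_pos: [0.5434, 0.0016, 0.0488]
tcp_rot: [-3.141, 0.004, -0.005]
ft_force: [-1.4, 0.3, -1.2]
width: 0.064
grip_force: 0.0
```

View pics/g4.png

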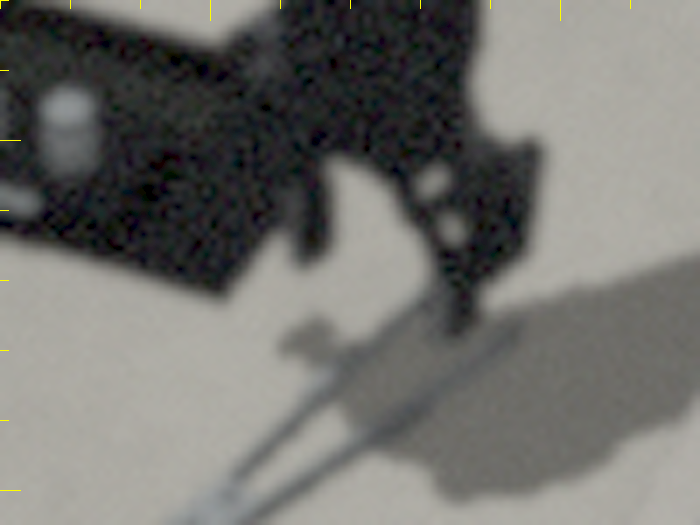

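The forceps lie free on the bench. The heel is at crop (205,505), or scene (249.5,202), and the near arm's jaw at crop (518,325), with the open fingers above the arms.

Run:
```python
from h import *
for p in [(211,500),(518,328),(405,410),(345,370)]: print(p,plane("scene",(220+p[0]/7,130+p[1]/7),.012))
```

```text
(211, 500) [ 0.63801831 -0.00111803  0.012     ]
(518, 328) [0.48412631 0.02541021 0.012     ]
(405, 410) [0.55120067 0.0222711  0.012     ]
(345, 370) [ 0.54912739 -0.01093877  0.012     ]
```

View pics/g5.png

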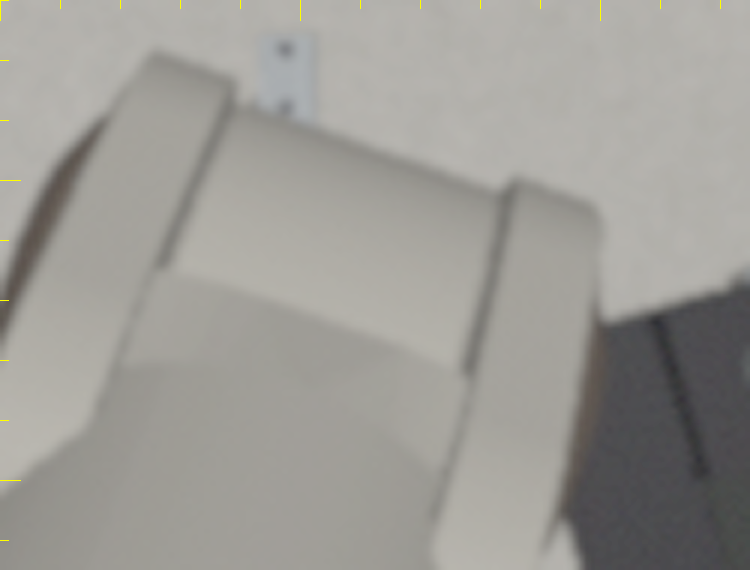

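```bash
python3 -m jog '{"xyz":[[0.1,0,-0.6],[0,0,-0.7],[0,0,-0.2],[0,0,-0.04],[0,0,0],[0,0,0],[0,0,0]],"angular":[[0,0,0],[0,0,0],[0,0,0],[0,0,0],[0,0,0],[0,0,0],[0,0,0]],"grip":[75,75,75,70,60,50,50]}' 20
python3 -m jog '{"xyz":[[0,0,0],[0,0,0],[0,0,0]],"angular":[[0,0,0],[0,0,0],[0,0,0]],"grip":[47,46,46]}'
python3 -m jog '{"xyz":[[0,0,0],[0,0,0]],"angular":[[0,0,0],[0,0,0]],"grip":[44,44]}'
```

```text
clock: 8.93
ee_pos: [0.5518, 0.0014, 0.0036]
tcp_rot: [3.141, -0.002, -0.004]
ft_force: [0.2, -0.2, -0.3]
width: 0.0426
grip_force: 0.1
clock: 9.18
ee_pos: [0.5519, 0.0015, 0.004]
tcp_rot: [-3.141, -0.002, -0.004]
ft_force: [-1.2, -1.0, 5.6]
width: 0.0395
grip_force: 9.1
clock: 9.35
ee_pos: [0.5518, 0.0015, 0.0042]
tcp_rot: [-3.141, -0.002, -0.004]
ft_force: [-2.2, -0.0, 6.3]
width: 0.0381
grip_force: 10.5
```

```bash
python3 -m jog '{"xyz":[[0,0,0.15],[0,0,0.3],[0,0,0.5],[0,0,0.5],[0,0,0.5],[0.1,-0.2,0.5],[0.2,-0.4,0.4],[0.2,-0.6,0.2],[0.2,-0.7,0.1],[0.2,-0.7,0],[0.2,-0.7,0],[0.2,-0.7,0]],"angular":[[0,0,0],[0,0,0],[0,0,0],[0,0,0],[0,0,0],[0,0,0],[0,0,0],[0,0,0],[0,0,0],[0,0,0],[0,0,0],[0,0,0]],"grip":[44,44,44,44,44,44,44,44,44,44,44,44]}'
python3 -m jog '{"xyz":[[0.2,-0.7,0],[0.2,-0.7,0],[0.2,-0.6,0],[0.2,-0.6,0],[0.1,-0.5,0],[0.1,-0.3,0],[0,-0.1,0],[0,0,0]],"angular":[[0,0,0],[0,0,0],[0,0,0],[0,0,0],[0,0,0],[0,0,0],[0,0,0],[0,0,0]],"grip":[44,44,44,44,44,44,44,44]}'
python3 - <<'E'
from h import *
snap("scene","g6.png",180,80,110,82,7);snap("top","g7.png",285,150,125,95,6)
a=cv2.imread("pics/g6.png");b=cv2.imread("pics/g7.png");b=cv2.resize(b,(a.shape[1],int(b.shape[0]*a.shape[1]/b.shape[1])))
c=np.vstack([a,b]);cv2.imwrite("pics/g67.png",cv2.resize(c,(int(c.shape[1]*600/c.shape[0]),600)))
E
```

```text
clock: 10.35
ee_pos: [0.5901, -0.1191, 0.0982]
tcp_rot: [-3.141, -0.001, -0.004]
ft_force: [-0.1, 0.6, -0.4]
width: 0.0379
grip_force: 8.5
clock: 11.02
ee_pos: [0.6195, -0.2241, 0.0975]
tcp_rot: [3.141, 0.0, -0.005]
ft_force: [-0.4, 0.1, -0.7]
width: 0.038
grip_force: 8.5
```

View pics/g6.png

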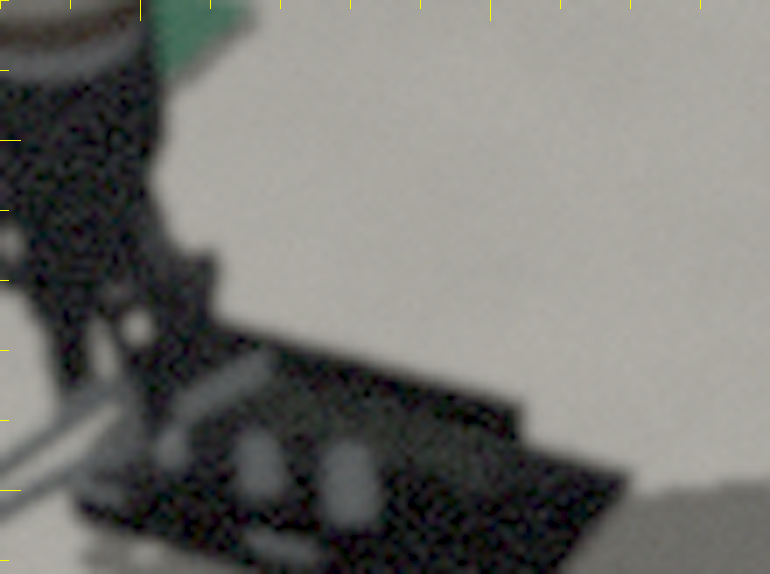

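The forceps are held level. The visible +y jaw tip is at crop (265,360), or scene (217.9,131.4), with the 50 g knob just below at crop (258,440) and both neighbours standing in their wells. That was my tenth picture, so from here I'll work only from numbers.

Run:
```python
from h import *
np.set_printoptions(precision=4,suppress=True)
def pr(n,X):
    p=P(n)@[*X,1];return p[:2]/p[2]
print("tip seen",plane("scene",(217.9,131.4),.0995))
print("exp tip",pr("scene",(.5415,-.206,.0995)))
print("50 knob mid", plane("scene",(216.9,142.9),.0465))
# knob in top view: current visibility
im=cv2.cvtColor(eyes.camera("top"),cv2.COLOR_RGB2GRAY)
for v in range(212,240,2): print(v,im[v,336:374:2])
```

```text
tip seen [ 0.5525 -0.2048  0.0995]
exp tip [220.3704 129.5712]
50 knob mid [ 0.5468 -0.2221  0.0465]
212 [67 62 50 37 26 18 35 61 42 17 17 26 29 29 28 50 60 35 27]
214 [38 21 17 16 17 19 36 61 42 18 16 23 28 29 29 49 60 34 25]
216 [19 18 19 17 16 18 38 60 40 19 22 28 30 28 29 47 68 67 29]
218 [ 18  18  17  17  18  17  38  61  39  19  26  29  29  28  37  47  91 120
  75]
220 [ 18  17  17  20  20  24  41  62  44  21  29  29  29  28  39  42  94 125
  90]
222 [18 17 17 16 32 49 54 57 52 32 25 30 29 28 31 31 76 92 50]
224 [16 18 16 21 46 63 59 39 63 74 31 29 28 29 26 27 50 41 20]
226 [18 16 17 21 48 64 66 46 75 94 35 28 30 29 29 31 48 30 27]
228 [40 19 18 17 35 52 62 74 94 61 29 28 28 28 27 29 32 28 28]
230 [62 23 18 19 19 29 35 38 36 27 28 28 29 27 27 30 28 28 27]
232 [65 26 23 27 28 29 28 28 28 30 29 28 27 27 29 28 27 28 28]
234 [51 27 29 29 29 29 30 29 28 29 29 27 28 29 27 28 28 29 30]
236 [25 29 30 29 30 31 30 29 29 29 29 29 29 30 29 30 31 31 31]
238 [25 31 30 29 30 29 30 30 28 30 29 30 30 29 31 31 31 32 32]
```

Run:
```python
from h import *
np.set_printoptions(precision=1,suppress=True,linewidth=200)
def pr(n,X):
    p=P(n)@[*X,1];return p[:2]/p[2]
for y in(-.207,-.241):
  for x in(.541,.559,.5506): print(x,y,pr("top",(x,y,.1055)))
print("heel",pr("top",(.7085,-.224,.1055)))
for X in[(.547,-.2235,.0465),(.547,-.2315,.0465),(.547,-.2155,.0465)]: print("knob",pr("top",X))
im=cv2.cvtColor(eyes.camera("top"),cv2.COLOR_RGB2GRAY)
np.savetxt("/dev/stdout",im[204:232,338:374],fmt="%3d")
```

```text
0.541 -0.207 [351.8 229. ]
0.559 -0.207 [351.6 219.9]
0.5506 -0.207 [351.7 224.1]
0.541 -0.241 [368.8 229.1]
0.559 -0.241 [368.6 220. ]
0.5506 -0.241 [368.7 224.2]
heel [358.7 145.9]
knob [351.  225.6]
knob [354.7 225.6]
knob [347.4 225.6]
 69  60  53  53  56  61  55  41  31  28  28  27
 80  80  80  79  79  79  78  80  80  80  73  63  63  70  78  87 109 129 132 124 111  91  68  54  47  41  41  49  56  60  53  39  30  27  28  29
 79  78  78  79  81  79  79  79  80  80  72  62  62  69  75  86 106 115 104  90  78  64  47  34  31  29  36  45  54  59  54  40  30  28  29  29
 78  78  80  81  81  80  80  80  81  79  72  63  62  66  62  65  75  76  60  46  37  33  30  27  28  28  34  45  54  59  57  42  30  27  28  28
 78  78  79  81  81  81  79  77  74  71  65  60  61  61  49  36  36  33  26  21  25  27  28  27  27  28  32  42  53  59  59  44  30  28  28  27
 79  80  80  79  76  73  69  63  56  50  49  55  62  60  42  24  17  18  16  21  27  27  29  27  27  27  32  42  52  61  60  46  30  28  28  28
 76  74  72  69  61  55  47  40  33  29  37  52  61  59  41  22  16  16  16  19  26  28  29 
[... 2231 characters left out ...]
  30  45  54  61  64  67  63  63  77  93 102  87  57  33  29  29  29  30  30  27  28  28  29  32  39  40  34  27  28  28  29
 19  18  16  17  18  24  34  46  52  58  61  65  74  91  95  84  64  43  29  28  28  28  28  28  28  29  29  29  29  31  32  30  29  28  28  28
 21  18  18  17  18  18  23  32  39  45  50  53  61  72  70  54  37  29  28  28  29  29  29  28  28  29  28  29  28  27  27  27  29  28  28  29
 23  18  16  19  18  20  21  22  28  34  35  35  37  40  36  29  28  27  29  29  29  28  29  27  27  29  28  28  28  27  29  28  29  29  28  29
 25  18  20  20  22  24  27  28  30  28  28  27  25  25  25  26  27  29  29  28  30  28  27  30  27  29  30  27  30  26  29  28  27  28  28  27
```

Run:
```python
from h import *
np.set_printoptions(precision=1,suppress=True,linewidth=200)
def pr(n,X):
    p=P(n)@[*X,1];return p[:2]/p[2]
for x in(.7245,.6885): print("heel",x,pr("top",(x,-.224,.1055)))
im=cv2.cvtColor(eyes.camera("top"),cv2.COLOR_RGB2GRAY)
np.savetxt("/dev/stdout",im[128:165,346:374],fmt="%3d")
```

```text
heel 0.7245 [358.6 138.1]
heel 0.6885 [358.9 155.7]
145 146 146 146 146 145 144 143 143 145 146 145 145 144 145
145 145 147 148 147 147 147 146 145 145 147 149 148 147 145 145 145 144 143 142 142 142 144 145 145 144 144 144
147 147 148 148 147 147 146 144 144 145 147 148 147 147 146 144 143 143 143 142 143 143 143 144 145 144 143 143
148 148 148 148 147 146 145 144 143 144 146 147 148 147 146 145 144 143 143 143 144 146 145 144 144 144 143 143
148 147 147 146 145 146 144 143 143 144 146 148 147 147 145 145 146 145 142 143 144 145 145 145 145 144 144 144
149 149 147 146 144 145 145 144 144 145 147 147 146 146 144 145 147 145 144 143 144 145 145 146 146 144 144 144
149 149 147 145 145 146 148 147 147 146 147 146 145 144 145 146 147 147 145 144 144 143 143 144 144 142 142 143
148 148 146 145 147 148 149 149 148 146 145 145 144 144 145 146 148 147 146 146 144 142 141 142 142 141 141 141
147 146 145 146 147 146 142 140 139 139 137 136 137 137 138 141 144 147 147 146 144 141 140 140 141 140 140 142
146 146 146 146 144 135 124 124 124 124 123 123 122 124 127 132 139 146 147 146 144 142 142 
[... 2343 characters left out ...]
 140 140 141 141 140 141 141
146 145 143 139 119  91  93 121 139 145 145 147 146 138 111  83  92 121 139 145 143 141 140 140 140 141 141 142
147 146 144 140 120  90  96 123 139 143 144 145 145 138 116  85  89 118 137 142 143 141 140 140 139 141 141 140
146 147 145 141 120  91  95 124 141 145 143 143 142 137 118  87  86 116 135 140 142 142 142 141 141 142 141 137
146 148 147 141 120  91  96 125 142 146 145 143 142 138 123  90  84 114 133 141 142 143 142 140 141 140 133 120
147 148 147 142 119  92 100 125 142 147 146 145 143 142 127  93  84 113 131 140 142 143 141 137 130 121 103  83
146 148 148 141 118  92 103 127 142 145 146 144 144 145 131  96  84 111 130 139 143 142 136 122 102  82  61  41
```

Against the same camera, the jaws sit about 8 mm too far +x and 2 mm too far +y of the knob. I'll correct that and descend over it.

```bash
python3 -m jog '{"xyz":[[-0.14,-0.04,0],[-0.13,-0.04,0],[0,0,-0.3],[0,0,-0.4],[0,0,-0.4],[0,0,-0.3],[0,0,-0.2],[0,0,-0.15],[0,0,0]],"angular":[[0,0,0],[0,0,0],[0,0,0],[0,0,0],[0,0,0],[0,0,0],[0,0,0],[0,0,0],[0,0,0]],"grip":[44,44,44,44,44,44,44,44,44]}'
python3 - <<'E'
from h import *
np.set_printoptions(linewidth=200)
im=cv2.cvtColor(eyes.camera("top"),cv2.COLOR_RGB2GRAY)
for r in im[212:236,338:374]: print(*("%3d"%v for v in r))
E
```

```text
clock: 12.02
ee_pos: [0.6108, -0.2255, 0.043]
tcp_rot: [-3.141, 0.002, -0.004]
ft_force: [-0.3, 0.3, -1.2]
width: 0.0378
grip_force: 8.5
 62  56  51  46  41  46  56  58  46  26  15  16  17  16  18  14  18  17  16  25  37  52  59  55  42  30  27  28  27  27  28  27  25  24  26  24
 41  35  28  22  29  43  57  59  45  26  18  18  18  17  17  17  19  15  18  21  35  51  59  59  44  30  29  30  26  26  26  24  25  27  27  26
 24  19  15  19  27  45  57  59  46  25  18  15  18  17  18  18  18  17  17  21  35  50  61  59  45  32  28  26  26  22  22  23  18  20  23  25
 18  18  18  19  29  44  57  59  45  28  18  14  19  18  18  17  17  16  15  20  32  49  59  60  46  32  27  29  30  28  30  29  29  22  22  20
 18  17  16  18  28  45  57  59  45  26  17  20  18  17  18  18  19  17  17  19  32  48  59  60  49  32  28  32  37  43  54  63  60  48  29  20
 18  18  19  18  29  46  58  59  42  24  18  17  17  18  18  16  17  17  16  20  31  47  57  60  49  33  35  44  54  67  86  98  97  81  53  27
 17  18  18  18  31  47  58  59  42  24  16  17  17  18  17  18  17  18  17  17  30  44  55  60  51
[... 1792 characters left out ...]
  18  23  24  25  22  20  22  21  22  26  27  27  27  25  25  26  32  39  42  35  30  28  29  26  28  28  27  28  26  26  28
 26  17  17  18  17  18  20  20  23  23  22  23  25  28  27  29  29  28  27  27  28  29  32  32  31  27  28  29  29  28  28  27  28  27  29  29
 22  16  16  17  17  19  20  22  26  26  25  27  28  30  29  29  29  29  28  29  29  28  30  29  29  28  30  26  27  28  29  27  28  28  28  29
 19  18  17  19  19  23  26  28  28  29  29  30  29  28  29  28  30  31  28  29  30  30  28  27  28  29  27  28  29  27  28  29  28  30  28  30
 19  19  18  23  24  27  29  29  30  30  31  28  28  29  30  30  29  28  30  28  29  29  29  28  29  28  28  28  29  28  29  28  30  31  30  32
```

```bash
python3 -m jog '{"xyz":[[0,0.09,-0.05],[0,0,0],[0,0,0],[0,0,0],[0,0,0],[0,0,0],[0,0,0],[0,0,0],[0,0,0]],"angular":[[0,0,0],[0,0,0],[0,0,0],[0,0,0],[0,0,0],[0,0,0],[0,0,0],[0,0,0],[0,0,0]],"grip":[44,44,42,40,38,36,34,32,30]}' 35
python3 -m jog '{"xyz":[[0,0,0],[0,0,0],[0,0,0]],"angular":[[0,0,0],[0,0,0],[0,0,0]],"grip":[26,22,20]}'
python3 - <<'E'
from h import *
im=cv2.cvtColor(eyes.camera("top"),cv2.COLOR_RGB2GRAY)
for r in im[214:234,340:366]: print(*("%3d"%v for v in r))
E
```

```text
clock: 12.82
ee_pos: [0.6118, -0.2231, 0.0434]
tcp_rot: [3.142, -0.0, -0.004]
ft_force: [0.1, 0.1, 0.1]
width: 0.0282
grip_force: 34.4
clock: 13.07
ee_pos: [0.6118, -0.2231, 0.0433]
tcp_rot: [3.142, -0.0, -0.004]
ft_force: [-0.2, 0.2, -0.6]
width: 0.0286
grip_force: 34.4
 17  17  17  19  32  50  61  60  44  24  18  17  17  22  34  51  61  60  42  23  21  28  27  30  28  29
 17  19  17  18  33  50  61  60  43  22  16  17  16  22  34  49  59  59  43  26  25  27  29  28  29  28
 18  17  19  20  33  50  61  61  42  25  17  18  17  19  33  50  59  58  42  25  27  27  30  26  27  34
 17  17  18  18  32  50  60  60  44  23  17  19  17  19  33  49  59  58  42  27  26  28  27  27  35  44
 18  17  17  19  32  50  61  60  44  21  17  17  14  17  32  48  58  59  44  30  29  28  27  31  42  58
 17  20  19  19  33  49  61  60  41  24  17  17  16  17  32  48  59  60  47  33  28  28  29  34  48  69
 18  17  19  17  33  51  60  61  43  27  23  22  20  18  30  48  59  59  48  34  29  28  29  33  46  66
 18  19  17  20  32  49  60  61  49  39  40  41  34  28  31  45  56  59  49  34  29  28  29  31  39 
[... 551 characters left out ...]
  44  53  65  70  70  70  67  61  49  52  59  51  36  30  29  29  28  30  28
 18  18  17  21  30  35  35  36  45  59  64  63  64  60  52  46  49  50  40  30  28  28  28  29  30  28
 18  19  16  18  21  26  26  30  38  47  49  48  46  42  38  41  46  43  35  29  29  29  27  29  28  29
 17  19  19  19  17  17  21  26  29  33  31  29  27  27  31  36  41  34  31  28  29  29  28  28  28  28
 18  17  18  16  18  16  21  22  24  25  24  22  26  26  29  31  34  30  28  28  29  29  27  27  29  29
 17  18  18  18  18  20  22  22  26  27  28  28  29  30  28  28  28  30  30  29  28  29  28  29  29  28
 19  18  22  23  25  27  25  28  29  28  29  29  30  28  29  30  30  28  29  28  27  29  28  29  27  28
```

```bash
python3 -m jog '{"xyz":[[0,0,0.1],[0,0,0.2],[0,0,0.3],[0,0,0.4],[0,0,0.5],[0,0,0.5],[0,0,0.5],[0,0,0.4],[0,0,0.3],[0,0,0.1],[0,0,0]],"angular":[[0,0,0],[0,0,0],[0,0,0],[0,0,0],[0,0,0],[0,0,0],[0,0,0],[0,0,0],[0,0,0],[0,0,0],[0,0,0]],"grip":[20,20,20,20,20,20,20,20,20,20,20]}'
python3 - <<'E'
from h import *
def pr(n,X):
    p=P(n)@[*X,1];return p[:2]/p[2]
im=cv2.cvtColor(eyes.camera("scene"),cv2.COLOR_RGB2GRAY)
a=cv2.cvtColor(cv2.imread("pics/scene0.png"),cv2.COLOR_BGR2GRAY)
z=bot.sense()["ee_pos"][2]-.0433
for h in(.016,.046): print(h,"well",pr("scene",(.547,-.2235,h)),"lifted",pr("scene",(.547,-.2235,h+z)))
print("well area now/then");
for v in range(138,154,2): print(v,im[v,208:236:2],a[v,208:236:2])
print("air")
for v in range(108,142,1): print(v,im[v,208:232])
E
```

```text
clock: 14.03
ee_pos: [0.6123, -0.2232, 0.1435]
tcp_rot: [3.141, -0.002, -0.004]
ft_force: [-0.6, 0.5, -1.0]
width: 0.0283
grip_force: 34.6
0.016 well [217.41881669 150.7744423 ] lifted [214.35092594 123.6623523 ]
0.046 well [216.52588767 142.88329692] lifted [213.35234333 114.83750687]
well area now/then
138 [ 7 12 11 13 13  8 13 15 15 12 13 12 11 10] [13  6 13 16 15 14 15 14 16 21 27 34 41 50]
140 [ 2  7  6  9 10 12 10  8 15 10 11  9 10 14] [ 5  3 11 13 22 31 29 26 27 19 16 16 24 29]
142 [ 4  4  5  8  8  5  7  9 11 18 14 17 14 10] [10  7  4 34 64 52 24 25 36 46 57 43 31 24]
144 [ 8  8  9  5  5  6  0  3  3 18 34 35 24 12] [ 5  2  5 46 74 60 24  9 10 46 81 82 66 43]
146 [ 9  2 11  5  2  6  5  3  5 28 40 39 30  7] [ 9  8  2 31 46 42 21  5 10 46 78 75 53 22]
148 [ 1  4  4  1  4  3  3  0  7 23 43 42 32  8] [ 9  4  8 29 42 44 22 10 11 33 45 43 39 12]
150 [ 5  4  6  2  5  8  7  6  8 25 39 38 35 14] [ 4  0  7 17 25 28 16  3  9 33 47 46 36 19]
152 [ 0  1  1  5  3  1  3  2  6 21 37 40 33 17] [ 4  2 10 10 10 11  3  5  6 21 38 40 31 13]
air
108 [  9  28  61  94 116 121 121 123 120 123 119 123 1
[... 2447 characters left out ...]
33 [ 5  5  3  3 11  9 13 13  6  9  4  4  7  6  3  4  6  3  4  1  4  4  3  3]
134 [ 6  5  4  7 10 13 15 11  8 12 13 13 10  8  7  7 10  4  3  6  5  6  2  1]
135 [ 2  8 11  9 13 15 10  9 13  9 13  8 10 15  9  7 13 11  8  3  3  2  2  0]
136 [ 8 11 10 13 13  8 15  9 15 11 10 10 15 10 15  7  9 11 12 11 10  9 12  6]
137 [ 2  9 14  6 10 14 15 11 16  7 11  9 13  9 11 11 14 13 12 12 10 11 11  9]
138 [ 7 13 12  6 11 12 13 13 13 14  8 13 13 11 15 10 15  7 12  9 13  8 12 12]
139 [ 8 10 11  1  7 12  7 14 11 11  9 10 13 11 14  7  6 14 12 13 14  9 11 11]
140 [ 2  5  7  5  6 12  9 12 10 11 12 10 10  7  8 13 15 10 10 10 11  8  9 11]
141 [ 6  2  4  7  1  6  8  5  3  7 12  7  8  3 17 11 12 12 11 12 12 12  9 12]
```

The 50 g weight has left its well and hangs upright in the jaws, with its base at about scene row 125 against 123.7 expected. Next I'll get an accurate pan centre.

Run:
```python
from h import *
for n,(u,v,r) in dict(top=(142,227,26),scene=(342,210,26)).items():
    g=cv2.cvtColor(cv2.imread(f"pics/{n}0.png"),cv2.COLOR_BGR2HSV)
    m=g[v-3:v+4,u-3:u+4].reshape(-1,3).mean(0)
    k=(np.abs(g.astype(int)-m).max(2)<14).astype(np.uint8)
    k=cv2.morphologyEx(k,cv2.MORPH_OPEN,np.ones((3,3)))
    c,l,s,cc=cv2.connectedComponentsWithStats(k);i=l[v,u];print(n,m,s[i],cc[i])
    e=cv2.fitEllipse(cv2.convexHull(np.argwhere(l==i)[:,::-1].astype(np.int32)));print(e,plane(n,e[0],.066))
```

```text
top [100.75510204  15.48979592 117.26530612] [ 116  201   52   52 2170] [141.47741935 226.32534562]
((141.45648193359375, 226.25645446777344), (51.76240921020508, 53.06570053100586), 50.560298919677734) [0.54319443 0.21877703 0.066     ]
scene [95.30612245 14.93877551 92.97959184] [322 194  42  30 965] [342.60621762 208.47357513]
((342.0892028808594, 208.49232482910156), (29.913585662841797, 43.828025817871094), 99.69200897216797) [0.54697647 0.22214088 0.066     ]
```

```bash
python3 -m jog '{"xyz":[[0,0.2,0],[0,0.4,0],[0,0.6,0],[0,0.8,0],[0,0.8,0],[0,0.8,0],[0,0.8,0],[0,0.8,0],[0,0.8,0],[0,0.8,0],[0,0.8,0],[0,0.8,0]],"angular":[[0,0,0],[0,0,0],[0,0,0],[0,0,0],[0,0,0],[0,0,0],[0,0,0],[0,0,0],[0,0,0],[0,0,0],[0,0,0],[0,0,0]],"grip":[20,20,20,20,20,20,20,20,20,20,20,20]}'
python3 -m jog '{"xyz":[[0,0.8,0],[0,0.8,0],[0,0.8,0],[0,0.8,0],[0,0.8,0],[-0.05,0.7,0],[-0.08,0.6,0],[0,0.4,0],[0,0.2,0],[0,0.1,0],[0,0,0]],"angular":[[0,0,0],[0,0,0],[0,0,0],[0,0,0],[0,0,0],[0,0,0],[0,0,0],[0,0,0],[0,0,0],[0,0,0],[0,0,0]],"grip":[20,20,20,20,20,20,20,20,20,20,20]}'
```

```text
clock: 15.08
ee_pos: [0.6106, 0.0317, 0.1413]
tcp_rot: [-3.141, 0.002, -0.003]
ft_force: [0.5, -0.4, -1.5]
width: 0.0284
grip_force: 34.6
clock: 16.0
ee_pos: [0.6076, 0.209, 0.1419]
tcp_rot: [3.141, 0.0, -0.004]
ft_force: [0.0, 0.4, -0.7]
width: 0.0284
grip_force: 34.6
```

```bash
python3 -m jog '{"xyz":[[0,0.15,0],[0,0.2,-0.1],[0,0,-0.3],[0,0,-0.4],[0,0,-0.3],[0,0,-0.2],[0,0,-0.1],[0,0,0]],"angular":[[0,0,0],[0,0,0],[0,0,0],[0,0,0],[0,0,0],[0,0,0],[0,0,0],[0,0,0]],"grip":[20,20,20,20,20,20,20,20]}'
python3 - <<'E'
from h import *
def pr(n,X):
    p=P(n)@[*X,1];return p[:2]/p[2]
x,y,z=bot.sense()["ee_pos"]
print(pr("top",(x-.0645,y,z-.0273+.0305)),pr("top",(.544,.220,.066)))
print(pr("scene",(x-.0645,y,z-.0273)),pr("scene",(x-.0645,y,z-.0273+.03)),pr("scene",(.544,.220,.066)))
t=cv2.cvtColor(eyes.camera("top"),cv2.COLOR_RGB2GRAY);s=cv2.cvtColor(eyes.camera("scene"),cv2.COLOR_RGB2GRAY)
for r in range(210,236): print(r,*("%3d"%v for v in t[r,126:160]))
print()
for r in range(180,220): print(r,*("%3d"%v for v in s[r,325:360]))
E
```

```text
clock: 16.67
ee_pos: [0.6071, 0.2188, 0.0988]
tcp_rot: [3.14, 0.002, -0.005]
ft_force: [-0.4, -0.4, -1.6]
width: 0.0283
grip_force: 34.6
[136.03916382 226.85092665] [140.87305085 225.86111147]
[342.21742288 205.28356208] [343.70745935 196.44448372] [342.03884601 207.41123476]
210  68  69  69  69  68  65  61  56  61  67  69  70  70  70  70  69  68  62  59  62  68  69  69  69  70  69  71  84 107 119 123 123 123 123
211  69  68  68  69  68  66  60  56  62  67  69  70  68  69  69  68  67  61  58  63  68  70  70  71  70  70  70  75  95 115 123 124 124 124
212  69  69  69  69  68  65  60  57  62  67  69  69  70  69  70  69  66  60  58  63  68  70  70  70  70  70  69  72  89 113 123 125 124 124
213  69  69  69  70  69  65  60  56  61  68  70  69  69  70  70  69  66  61  57  63  69  70  70  69  70  70  70  71  87 112 123 124 124 123
214  69  69  69  69  69  65  59  56  64  69  70  70  70  71  71  70  67  59  56  63  68  70  70  70  70  70  69  72  88 112 122 123 124 124
215  70  69  69  69  68  66  58  56  64  69  70  70  70  70  70  70  67  60  57  63  68  69  70  70  70  69  69  76  95 115
[... 7877 characters left out ...]
  38  37  36  37  33  22  15  14  19  30  39  43  45  46  45  48  46  45  44  45  44  44  47  45  45  43  45  45  45  45  42
216  47  43  44  39  38  37  34  36  34  29  23  22  31  40  43  44  46  44  44  45  46  46  45  47  45  45  45  46  45  46  42  42  48  43  46
217  48  44  44  41  42  35  32  41  39  34  30  35  40  43  43  44  44  43  44  47  43  47  46  44  44  47  44  44  44  44  45  47  46  46  46
218  49  46  40  42  42  38  38  39  44  41  41  40  42  45  43  45  46  45  43  45  44  45  43  48  42  45  46  46  44  44  45  42  44  43  46
219  52  47  45  41  39  39  41  46  45  42  45  43  42  47  47  42  43  45  42  45  44  45  43  45  44  45  42  44  44  49  44  45  42  44  44
```

```bash
python3 -m jog '{"xyz":[[0,0.07,-0.07],[0,0,0],[0,0,0]],"angular":[[0,0,0],[0,0,0],[0,0,0]],"grip":[20,20,20]}'
python3 -m jog '{"xyz":[[0,0,-0.05],[0,0,0],[0,0,0]],"angular":[[0,0,0],[0,0,0],[0,0,0]],"grip":[20,20,20]}'
python3 -m jog '{"xyz":[[0,0,-0.04],[0,0,0],[0,0,0]],"angular":[[0,0,0],[0,0,0],[0,0,0]],"grip":[20,20,20]}'
```

```text
clock: 17.02
ee_pos: [0.6079, 0.222, 0.0984]
tcp_rot: [-3.141, -0.0, -0.004]
ft_force: [-0.3, 0.5, -0.7]
width: 0.0285
grip_force: 34.6
clock: 17.27
ee_pos: [0.6078, 0.2215, 0.0966]
tcp_rot: [3.142, -0.0, -0.004]
ft_force: [0.2, -0.5, -1.3]
width: 0.0283
grip_force: 34.6
clock: 17.52
ee_pos: [0.6077, 0.2214, 0.0953]
tcp_rot: [3.142, 0.0, -0.004]
ft_force: [-0.5, -0.1, -1.5]
width: 0.0283
grip_force: 34.6
```

```bash
python3 -m jog '{"xyz":[[0,0,-0.03],[0,0,0],[0,0,0]],"angular":[[0,0,0],[0,0,0],[0,0,0]],"grip":[20,20,20]}'
python3 -m jog '{"xyz":[[0,0,-0.03],[0,0,0],[0,0,0]],"angular":[[0,0,0],[0,0,0],[0,0,0]],"grip":[20,20,20]}'
```

```text
clock: 17.77
ee_pos: [0.6078, 0.2215, 0.0945]
tcp_rot: [3.142, 0.0, -0.004]
ft_force: [-0.1, -0.9, -1.4]
width: 0.0282
grip_force: 34.6
clock: 18.02
ee_pos: [0.608, 0.2215, 0.0937]
tcp_rot: [-3.142, -0.0, -0.004]
ft_force: [0.4, -0.6, -0.4]
width: 0.0285
grip_force: 34.6
```

```bash
python3 -m jog '{"xyz":[[0,0,-0.02],[0,0,0],[0,0,0]],"angular":[[0,0,0],[0,0,0],[0,0,0]],"grip":[20,20,20]}'
python3 -m jog '{"xyz":[[0,0,-0.02],[0,0,0],[0,0,0]],"angular":[[0,0,0],[0,0,0],[0,0,0]],"grip":[20,20,20]}'
```

```text
clock: 18.27
ee_pos: [0.6081, 0.2215, 0.0932]
tcp_rot: [-3.141, -0.001, -0.004]
ft_force: [-0.8, 0.2, 0.2]
width: 0.0278
grip_force: 34.6
clock: 18.52
ee_pos: [0.608, 0.2215, 0.0926]
tcp_rot: [-3.141, -0.0, -0.004]
ft_force: [1.5, 0.1, 0.2]
width: 0.0286
grip_force: 34.6
```

```bash
python3 -m jog '{"xyz":[[0,0,-0.02],[0,0,0],[0,0,0]],"angular":[[0,0,0],[0,0,0],[0,0,0]],"grip":[20,20,20]}'
```

```text
clock: 18.77
ee_pos: [0.6081, 0.2216, 0.092]
tcp_rot: [-3.141, -0.001, -0.004]
ft_force: [1.4, 0.4, 2.3]
width: 0.0284
grip_force: 34.6
```

Contact with the pan is confirmed: the vertical force has risen by about 3.5 N. I'll open slowly to the 38 mm hold.

```bash
python3 -m jog '{"xyz":[[0,0,0],[0,0,0],[0,0,0],[0,0,0],[0,0,0],[0,0,0],[0,0,0],[0,0,0],[0,0,0],[0,0,0]],"angular":[[0,0,0],[0,0,0],[0,0,0],[0,0,0],[0,0,0],[0,0,0],[0,0,0],[0,0,0],[0,0,0],[0,0,0]],"grip":[32,34,36,38,40,42,43,44,44,44]}' 20
python3 - <<'E'
from h import *
t=cv2.cvtColor(eyes.camera("top"),cv2.COLOR_RGB2GRAY)
for r in range(210,240): print(r,*("%3d"%v for v in t[r,118:160]))
E
```

```text
clock: 19.6
ee_pos: [0.6078, 0.2215, 0.0918]
tcp_rot: [3.142, -0.0, -0.004]
ft_force: [0.2, 1.0, -1.1]
width: 0.0375
grip_force: 8.5
210  55  58  57  61  64  67  68  67  68  67  64  57  56  64  68  68  69  69  70  69  69  69  70  69  70  69  69  64  58  59  66  70  70  69  71  88 112 123 123 123 123 123
211  76  75  71  68  69  68  68  68  68  68  65  56  57  65  69  69  70  69  69  69  68  70  69  70  70  69  69  65  57  60  67  70  70  69  71  87 112 122 124 123 124 125
212  83  78  72  69  68  68  68  68  69  68  63  57  58  65  69  69  69  69  69  69  69  69  70  69  69  69  69  64  57  60  66  69  70  70  71  87 113 123 124 125 125 124
213  81  75  71  69  68  69  68  69  69  67  62  56  59  65  69  69  70  70  69  69  70  70  70  70  71  70  69  65  57  58  67  69  70  69  71  88 113 123 124 124 123 123
214  78  71  69  69  69  69  69  69  70  66  61  56  59  66  68  70  70  70  70  71  71  71  70  70  70  69  69  65  58  59  66  69  69  69  71  87 112 122 123 124 123 123
215  74  70  69  69  69  68  69  69  68  67  61  56  60  67  70  70  70  70  69  70  71  70  70  70  70  69
[... 3492 characters left out ...]
 122 122 122
236  68  67  69  68  68  68  68  68  68  68  68  68  68  68  68  68  69  68  68  69  69  69  70  70  71  70  70  70  69  70  86 109 119 120 120 120 121 121 122 123 124 124
237  70  68  68  67  67  67  68  68  67  68  68  68  68  68  68  69  69  69  69  69  70  70  70  69  69  69  68  69  68  70  85 109 119 120 121 121 123 123 124 124 124 125
238  71  68  67  68  67  67  67  68  68  68  68  68  69  68  69  69  69  69  69  69  69  69  69  69  68  69  68  68  68  69  86 110 121 123 123 123 124 125 125 124 124 124
239  74  69  68  68  67  68  67  67  68  68  68  68  68  69  69  69  70  68  68  69  69  68  68  67  69  68  69  68  68  71  87 112 123 125 124 124 124 123 123 124 123 123
```

```bash
python3 -m jog '{"xyz":[[0,0,0.1],[0,0,0.2],[0,0,0.3],[0,0,0.4],[0,0,0.4],[0,0,0.4],[0,0,0.2],[0,-0.2,0],[0,-0.4,0],[0,-0.6,0],[0,-0.7,0],[0,-0.7,0]],"angular":[[0,0,0],[0,0,0],[0,0,0],[0,0,0],[0,0,0],[0,0,0],[0,0,0],[0,0,0],[0,0,0],[0,0,0],[0,0,0],[0,0,0]],"grip":[44,44,44,44,44,44,44,44,44,44,44,44]}'
python3 -m jog '{"xyz":[[-0.3,-0.7,0],[-0.3,-0.7,0],[-0.4,-0.7,0],[-0.4,-0.7,0],[-0.4,-0.7,-0.2],[-0.1,-0.6,-0.4],[0,-0.4,-0.6],[0,-0.2,-0.7],[0,0,-0.7],[0,0,-0.6],[0,0,-0.3],[0,0,0]],"angular":[[0,0,0],[0,0,0],[0,0,0],[0,0,0],[0,0,0],[0,0,0],[0,0,0],[0,0,0],[0,0,0],[0,0,0],[0,0,0],[0,0,0]],"grip":[44,44,44,44,44,44,44,44,44,44,44,44]}'
```

```text
clock: 20.65
ee_pos: [0.6069, 0.1414, 0.1509]
tcp_rot: [3.14, 0.002, -0.004]
ft_force: [0.3, -0.1, -1.3]
width: 0.0375
grip_force: 8.5
clock: 21.65
ee_pos: [0.5482, 0.0013, 0.0444]
tcp_rot: [3.14, 0.005, -0.005]
ft_force: [-0.2, 1.1, -0.8]
width: 0.0374
grip_force: 8.5
```

```bash
python3 -m jog '{"xyz":[[0,0,-0.4],[0,0,-0.4],[0,0,-0.2],[0,0,-0.1],[0,0,0],[0,0,0]],"angular":[[0,0,0],[0,0,0],[0,0,0],[0,0,0],[0,0,0],[0,0,0]],"grip":[44,44,44,44,44,44]}'
python3 -m jog '{"xyz":[[0,0,-0.05],[0,0,0],[0,0,0]],"angular":[[0,0,0],[0,0,0],[0,0,0]],"grip":[44,44,44]}'
```

```text
clock: 22.15
ee_pos: [0.5509, 0.0025, 0.0139]
tcp_rot: [3.142, -0.0, -0.004]
ft_force: [0.0, -0.7, -0.9]
width: 0.0374
grip_force: 8.5
clock: 22.4
ee_pos: [0.5511, 0.0026, 0.0127]
tcp_rot: [-3.141, -0.001, -0.004]
ft_force: [-0.2, -0.1, -0.7]
width: 0.0375
grip_force: 8.5
```

```bash
python3 -m jog '{"xyz":[[0,0,-0.15],[0,0,-0.08],[0,0,0],[0,0,0]],"angular":[[0,0,0],[0,0,0],[0,0,0],[0,0,0]],"grip":[44,44,44,44]}'
python3 -m jog '{"xyz":[[0,0,-0.04],[0,0,0],[0,0,0]],"angular":[[0,0,0],[0,0,0],[0,0,0]],"grip":[44,44,44]}'
python3 -m jog '{"xyz":[[0,0,-0.03],[0,0,0],[0,0,0]],"angular":[[0,0,0],[0,0,0],[0,0,0]],"grip":[44,44,44]}'
```

```text
clock: 22.73
ee_pos: [0.5505, 0.0025, 0.0051]
tcp_rot: [3.142, 0.001, -0.004]
ft_force: [1.4, 0.7, -0.8]
width: 0.0376
grip_force: 8.5
clock: 22.98
ee_pos: [0.5509, 0.0024, 0.0042]
tcp_rot: [3.142, -0.0, -0.004]
ft_force: [-0.7, 0.2, 0.3]
width: 0.0378
grip_force: 8.6
clock: 23.23
ee_pos: [0.5511, 0.0024, 0.0039]
tcp_rot: [-3.141, -0.001, -0.004]
ft_force: [-1.5, 0.7, 4.0]
width: 0.0379
grip_force: 9.2
```

The forceps are down on the bench. I'll release, rise straight up, back away and check everything.

```bash
python3 -m jog '{"xyz":[[0,0,0],[0,0,0],[0,0,0],[0,0,0],[0,0,0],[0,0,0.2],[0,0,0.5],[0,0,0.8],[0,0,0.9],[0,0,1],[0,0,1],[0,0,1]],"angular":[[0,0,0],[0,0,0],[0,0,0],[0,0,0],[0,0,0],[0,0,0],[0,0,0],[0,0,0],[0,0,0],[0,0,0],[0,0,0],[0,0,0]],"grip":[47,52,60,68,75,75,75,75,75,75,75,75]}'
python3 -m jog '{"xyz":[[-0.5,0,1],[-1,0,1],[-1,0,0.5],[-1,0,0],[-0.7,0,0],[0,0,0],[0,0,0]],"angular":[[0,0,0],[0,0,0],[0,0,0],[0,0,0],[0,0,0],[0,0,0],[0,0,0]],"grip":[75,75,75,75,75,75,75]}'
python3 - <<'E'
from h import *
def pr(n,X):
    p=P(n)@[*X,1];return p[:2]/p[2]
np.set_printoptions(precision=1,suppress=True)
for n in("top","scene"):
    im=cv2.cvtColor(eyes.camera(n),cv2.COLOR_RGB2BGR);cv2.imwrite(f"pics/{n}9.png",im)
    a=cv2.imread(f"pics/{n}0.png")
    d=(cv2.absdiff(im,a).max(2)>22).astype(np.uint8)
    k,l,s,c=cv2.connectedComponentsWithStats(d)
    print(n,[(list(map(int,q[:5]))) for q in s[1:] if q[4]>5])
    print("exp pan wt base/top",pr(n,(.5435,.2205,.066)),pr(n,(.5435,.2205,.0965)),"heel",pr(n,(.640,.002,.012)),"jaw",pr(n,(.482,.002,.012)))
s=cv2.cvtColor(cv2.imread("pics/scene9.png"),cv2.COLOR_BGR2GRAY)
for r in range(190,214): print(r,*("%3d"%v for v in s[r,328:360]))
E
```

```text
clock: 24.23
ee_pos: [0.5504, 0.0023, 0.167]
tcp_rot: [3.141, 0.0, -0.005]
ft_force: [0.1, 0.7, -0.3]
width: 0.0639
grip_force: 0.0
clock: 24.82
ee_pos: [0.4248, 0.0029, 0.2404]
tcp_rot: [-3.139, -0.001, -0.004]
ft_force: [0.6, 0.8, 0.2]
width: 0.0638
grip_force: 0.0
top [[246, 177, 3, 3, 8], [246, 187, 3, 3, 7], [244, 191, 7, 3, 15], [345, 221, 11, 9, 80], [139, 222, 6, 9, 39], [301, 235, 81, 38, 700], [236, 249, 3, 8, 15], [255, 248, 2, 9, 14], [167, 276, 163, 108, 9870]]
exp pan wt base/top [140.6 226.1] [136.  226.3] heel [246.7 183.4] jaw [246.1 254.2]
scene [[282, 0, 53, 100, 2888], [375, 0, 11, 28, 173], [388, 0, 3, 5, 7], [423, 7, 3, 3, 8], [365, 37, 3, 4, 6], [406, 106, 13, 12, 99], [293, 113, 98, 66, 2235], [392, 119, 120, 76, 2702], [217, 131, 47, 22, 289], [214, 140, 7, 11, 56], [222, 141, 7, 2, 13], [244, 170, 52, 41, 441], [339, 201, 8, 10, 64]]
exp pan wt base/top [342.3 207.4] [343.8 198.5] heel [250.5 202.4] jaw [288.1 172.9]
190 120 120 121 119 123 121 123 120 117 115 110 104  98  95  84  75  66  61  51  48  44  41  37  33  30  24  21  18  19   7  12  12
191 121 118
[... 2324 characters left out ...]
  94  94  93  93  92  94  91  95  92  91
209  93  92  93  92  93  94  94  93  92  92  89  78  67  54  52  50  46  52  67  82  91  92  94  97  95  96  93  92  90  93  92  92
210  94  95  97  92  89  94  95  94  95  93  94  88  79  75  67  66  64  69  81  92  94  95  96  94  93  94  93  95  92  94  90  92
211  95  93  94  97  92  94  94  98  96  94  94  92  91  88  88  80  81  85  90  94  95  95  95  94  92  91  94  94  93  92  93  93
212  94  95  94  91  93  94  97  91  92  95  96  94  93  93  93  89  93  93  94  94  94  96  96  95  93  94  95  94  92  94  94  95
213  92  91  94  93  94  93  94  94  94  94  94  94  95  94  95  96  93  94  93  95  95  91  96  94  93  97  94  93  95  94  95  92
```

The difference images show change only where it should be. The 50 g weight's well is empty, and the weight stands on the pan at scene (343,205), matching the projected upright pose. The forceps lie flat on the bench, and the other two weights, box, bottle and beaker are unchanged.

```bash
python3 -c "
from rig import job_done
print(job_done())"
```

```text
the job is handed in; nothing more can be done
None
```

The job is handed in: the 50 g weight stands upright within about 3 mm of the pan centre, placed with the forceps, which now lie flat on the bench; the final camera check showed nothing else disturbed, and the clock read about 25 s.

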